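# Load the torch battery into the charger

### The arm

A 6-joint arm with a two-finger parallel gripper is mounted at the origin on a cart in front of the work surface, level with it; the furniture and walls round the work are solid. World frame = base frame: x ahead of the robot, y to its left, z up, the work surface at z = 0. Lengths are in m, angles in rad, forces in N, time in s.
With the tool pointing down it reaches from about 0.3 to 0.85 m from the base axis. Payload 5.4 kg.
Tool frame: the origin (TCP) lies on the centre line of the jaws, within the pads' length; the fingertips stand 22 mm ahead of it and the grasp point (between the pads) lies 3 mm ahead of it; z points along the fingers, y is the line along which they close (so a half turn about z gives the same grasp; the last joint's range is limited). The gripper opens to 85 mm and grips with 20 to 120 N. Pads are 22 mm wide; open, the fingers measure 114 mm over their backs; the gripper's body (76 mm by 85 mm) begins 54 mm behind the grasp point. The pads swing forward as they close: fully open they stand 13 mm farther back than shut.
Start: joints at [1.094, 0.158, 1.597, -0, 1.386, -0.21], TCP at [0.152, 0.555, 0.253] pointing down, gripper open.
Joint ranges: [-2.91, 2.91], [-0.94, 2.29], [0.18, 2.7], [-1.29, 4.43], [0.17, 2.64], [-3, 3]. Speed limits (rad/s): [2.57, 2.57, 3.14, 3.14, 3.14, 3.14].

### API

Orientations are given as a unit quaternion [w, x, y, z].
In Python, from cell import ctrl gives the robot as it stands.
- The arm moves only by the tool servo_tool, never from a script. Its argument "rows" is a list of rows, each a list of 5 numbers: the shift along the tool's x, y, z in mm, then the turn about the tool's z in rad, then the opening, from 0 (shut) to 1 (fully open). In form: [[x, y, z, turn, grip], ...]. A call has 1 to 8 rows; each row is the pose to reach, as a shift and turn from the pose commanded when the call began, along the tool's axes at that moment; what a row does not reach only later rows make up. A row lasts 1/10 s, in which the tool goes at most 50 mm and 8.59 degrees, less where a joint would pass 70% of its speed; a pose out of reach is approached as far as the arm can. A call with a gripper value outside its range is refused whole. The fingers move at their own pace and stop on an object; the grip force is fixed at half the most. Time passes only in rows, so rows that repeat a pose let the fingers close. It gives the time, the measured TCP pose, the force, the opening and the grip force at its end, in the units of the state.
- ctrl.state(): the state, without advancing time (a new reading comes with each control period).
- ctrl.get_image(name): name is "scene" or "side" or "wrist"; returns a dict with "color" (384x512x3 uint8, red, green, blue), "range_z" (384x512 float32, m along the optical axis (not along the pixel's ray), 0 where there is no reading), "mtx" (3x3 intrinsics, pixels), "k1" (the pictures are not rectified: a ray, as slopes to the right and down, at radius r is drawn at 1 + k1 r^2 times it, then the intrinsics apply), "cam_to_world" (4x4, takes a point from camera to world coordinates). Camera axes: x right, y up, looking along -z (the intrinsics and any distortion apply to the point x, -y, -z); pixel columns grow to the right and rows downward; lengths in m; the calibration is good to about 2 mm. A picture is of the moment at which its call begins.
- ctrl.close_job(): hands the job in; it is judged then, once.
The state is a dict: "time": time; "joint_pos": joint angles; "joint_vel": joint speeds; "joint_torque": joint torques, N m; "ee_pos": TCP position; "tcp_rot": TCP orientation; "force": force on the tool from outside, world axes, zero at the start; "moment": the same for the moment, N m; "grip_width": finger opening in m; "grasp_force": force on a finger pad.
Only numpy, scipy, OpenCV 4.12 (cv2) and the standard library are available. Lean on these libraries where they do the work, as an engineer would, in place of code of your own. Each camera call takes 0.05 s, during which the arm holds its last target. There are 200 camera calls.

### The job

Load the thick torch battery into the charger on the worktop: press its flat end against the sprung plate, lower it into the bay so that its button end goes down past the retaining lip, and let the spring push the button home under the lip, the battery lying level on the bay floor. Leave the thin battery, the lemon, the garlic and the glass where they are.

Things in the scene. Friction and masses are not known exactly. Their poses are not given: they have to be found in the camera images.
- big_cell_center (a point): Thick torch battery (loose, about 130 g): black cylinder with steel ends, 32 mm in diameter, 60 long, plus a steel button 10 mm in diameter that stands 4 mm out of one end. It lies on its side. This point is the cylinder's middle, on its axis, 16 mm over what it lies on; x runs along the axis towards the button. y and z turn as it rolls.
- big_cell_button (a point): Tip of the thick battery's button, on the axis, 34 mm from the middle.
- big_cell_tail (a point): Centre of the thick battery's flat end, on the axis, 30 mm from the middle.
- charger: Charger: fixed grey plastic bay, 118 mm long and 64 wide, open above and at both sides, its floor 8 mm above the worktop. Origin on the worktop under the seat; x runs level along the bay from the sprung plate to the lip, z up. Pairs of low 45 degree cheeks (x = -40 to -27 and 22 to 31 mm, up to 8 mm above the floor) centre the battery; between them the sides are free for fingers.
- charger_seat (a point): Where the middle of the thick battery lies once loaded: 16 mm above the bay floor, 24 above the worktop; axes as the charger's (seat frame). To enter, the battery is held level, button to +x, axis above z = 27 mm and middle at x = 7 to 15, pushed towards -x against the plate until its middle is at x = -4 to -15, and lowered there to z = 0; the spring then pushes it to x = 0.
- lip_tip (a point): Upper edge of the retaining lip's tip, at the +x end of the bay: x = 31, z = 10.5 mm in the seat frame. The lip is 30 mm wide and 3.5 thick (its underside at z = 7) and overhangs the loaded button by 3; the end wall that bears it starts at x = 34, is 40 mm wide and no higher.
- plate_face (a point): Centre of the front face of the sprung steel plate, 30 mm wide and 42 high (z = -7 to 35 mm in the seat frame). The face looks to +x and stands at x = -24 when free, -30 behind a loaded battery; the point moves with it. A coil spring stands behind it, then its housing (x beyond -54, up to z = 32).
- spring_plate (a joint): How far the plate is pressed in (m): 0 free, 0.006 behind a loaded battery, at most 0.022. The push grows from 2 N free to 4 N loaded and 9 N fully in.
- thin_cell: Bystander: thin battery (loose), same colours, 16 mm in diameter and 50 mm long plus a 2 mm button; origin under its middle, on the worktop.
- lemon: Bystander: yellow lemon, 78x55x56 mm; origin under its middle.
- garlic: Bystander: garlic bulb, 60x57x58 mm; origin under its middle.
- tumbler: Bystander: clear drinking glass, 76 mm across and 86 mm high; origin under its middle.
Things that resemble listed ones, but are neither listed nor needed, are in the scene too. Leave any purple look-alike of the part that bears big_cell_center alone.

How it is judged:
By the outcome, as a careful person would: the job done as asked, in the order asked, and still so for the second after the job is handed in, with the robot touching nothing.
It also fails if it takes over 40 s, if anything falls off the work surface, if the arm or the gripper's body presses on something with over 40 N, if the wrist force passes 120 N, or if a joint passes its speed limit or range.

## Working session

There is one attempt and no reset: what is moved stays moved. The work goes in short steps, Python scripts to look and compute and a tool call to move; the robot and the scene stay as the last step left them, time stands still between calls to the robot, and variables do not carry over. Pictures are saved under pics/ and viewed, at most 10 in all, crops included, and the job is handed in when it is done.

Besides the shell and the picture viewer there is one more tool, called after "Emit:" as name([rows], argument=value, ...), one row to a line, values as JSON. servo_tool: Moves the arm, as the interface text tells. Its arguments: {"type":"object","properties":{"rows":{"type":"array","items":{"type":"array","items":{"type":"number"}}}},"required":["rows"]}

```bash
mkdir -p pics
cat > h.py <<'E'
import numpy as np, cv2
from cell import ctrl
def grab(n,f=None):
    d=ctrl.get_image(n)
    if f: cv2.imwrite('pics/'+f,d['color'][:,:,::-1])
    np.savez('/tmp/'+n+'.npz',**d)
    return d
def load(n): return dict(np.load('/tmp/'+n+'.npz'))
def ray(d,px):
    K=d['mtx'];dist=np.array([float(d['k1']),0,0,0,0])
    u=cv2.undistortPoints(np.array(px,float).reshape(-1,1,2),K,dist).reshape(-1,2)
    T=d['cam_to_world'];v=np.c_[u[:,0],-u[:,1],-np.ones(len(u))]@T[:3,:3].T
    return T[:3,3],v
def plane(d,px,z):
    o,v=ray(d,px); return o+v*((z-o[2])/v[:,2])[:,None]
def depth(d,px):
    o,v=ray(d,px); p=np.array(px).round().astype(int).reshape(-1,2)
    return o+v*d['range_z'][p[:,1],p[:,0]][:,None]
def proj(d,P):
    T=d['cam_to_world'];c=(np.atleast_2d(P)-T[:3,3])@T[:3,:3]
    s=np.c_[c[:,0],-c[:,1]]/-c[:,2:]; s=s*(1+float(d['k1'])*(s**2).sum(1))[:,None]
    return s@d['mtx'][:2,:2].T+d['mtx'][:2,2]
E
python3 - <<'E'
from h import *
a=grab('scene');b=grab('side');c=grab('wrist')
cv2.imwrite('pics/a.png',cv2.resize(a['color'][:,:,::-1],(800,600)))
cv2.imwrite('pics/b.png',cv2.resize(b['color'][:,:,::-1],(800,600)))
for d in(a,b,c): print(d['cam_to_world'].round(3),d['mtx'][0,0],d['k1'])
s=ctrl.state();print(s)
E
```

```text
[[ 0.407  0.799 -0.443  0.165]
 [-0.913  0.36  -0.191 -0.299]
 [ 0.006  0.482  0.876  0.81 ]
 [ 0.     0.     0.     1.   ]] 382.48016606195785 -0.0058421254005045185
[[ 0.682  0.372 -0.629 -0.047]
 [-0.731  0.375 -0.57  -0.622]
 [ 0.024  0.849  0.528  0.528]
 [ 0.     0.     0.     1.   ]] 412.42835190105046 0.023618732033012336
[[ 0.263 -0.913 -0.311  0.071]
 [ 0.965  0.248  0.087  0.576]
 [-0.002 -0.323  0.946  0.373]
 [ 0.     0.     0.     1.   ]] 326.18339726239884 -0.0696208419696698
{'time': 0.15, 'joint_pos': array([ 1.09388753e+00,  1.58884934e-01,  1.59795401e+00,  2.34259459e-06,
        1.38621264e+00, -2.10099547e-01]), 'joint_vel': array([-3.10030930e-05, -1.64385231e-03, -2.22294429e-03,  5.30821180e-04,
        1.68636122e-03, -5.91408086e-04]), 'joint_torque': array([ 3.86301263e-04, -3.96383250e+01, -3.31782675e+01, -2.80338372e-04,
        5.50195153e-03,  2.53209396e-05]), 'ee_pos': array([0.15141527, 0.55425115, 0.25254841]), 'tcp_rot': array([-2.46758895e-04,  1.33009458e-01,  9.91114500e-01, -6.86460469e-04]), 'force': array([-0.19696256, -0.51038734, -0.28697626]), 'moment': array([-0.04989756,  0.00580375, -0.00779745]), 'grasp_force': 0.0, 'grip_width': 0.08565385728281483}
```

View pics/a.png

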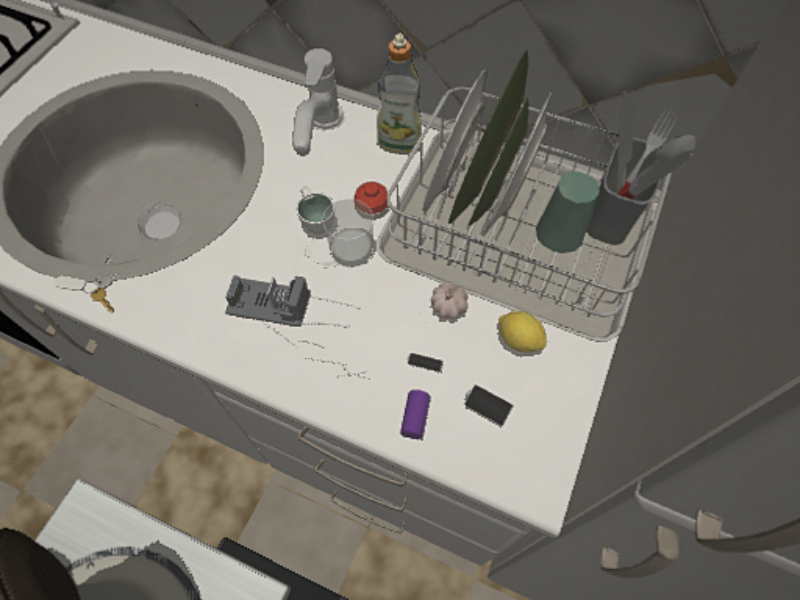

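View pics/b.png

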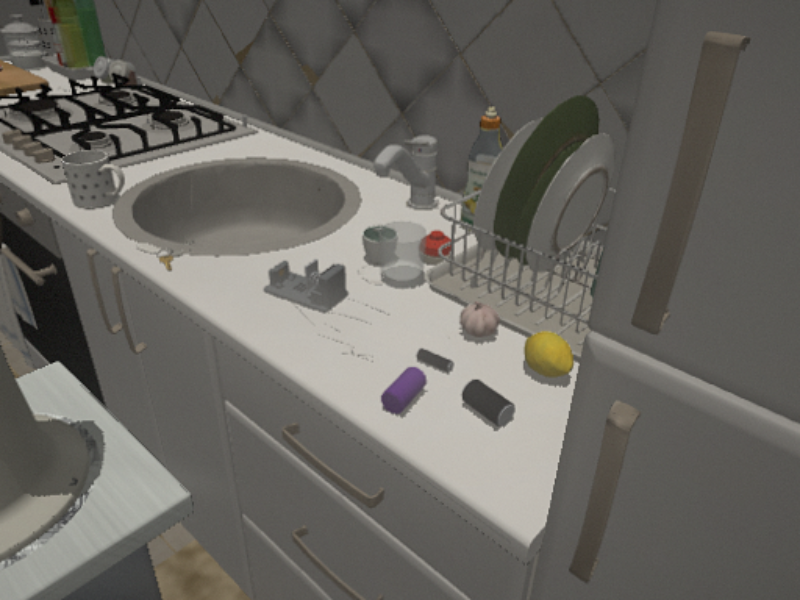

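Candidates in the 800x600 scene view are the thick black cylinder at (488,405), the purple look-alike at (416,414) and the thin black cell at (425,362). I choose the thick black one. The charger is at (268,300). In the side view they are at (488,402), (404,390), (435,360) and (306,287).

Run:
```python
from h import *
a=load('scene');b=load('side')
def crop(d,x,y,w,h,s): return cv2.resize(d['color'][y:y+h,x:x+w,::-1],(w*s,h*s),interpolation=cv2.INTER_NEAREST)
# scene: charger @ (171,192), battery @(312,259); side: charger (196,184), battery (312,257)
t=np.hstack([crop(a,140,170,64,48,6),crop(a,280,235,64,48,6)])
u=np.hstack([crop(b,164,160,64,48,6),crop(b,280,233,64,48,6)])
cv2.imwrite('pics/c.png',np.vstack([t,u]))
for d,c in((a,(312,259)),(b,(312,257))):
    P=plane(d,[c,],.016);print('cell',P,depth(d,[c]))
print('charger',depth(a,[(171,192)]),depth(b,[(196,190)]))
print('table',depth(a,[(200,230),(250,230)]))
# battery mask
for d,c in((a,(312,259)),(b,(312,257))):
    g=d['color'].astype(int); 
    m=((g.max(2)<90)).astype(np.uint8); m[:c[1]-30]=0;m[c[1]+30:]=0;m[:,:c[0]-30]=0;m[:,c[0]+30:]=0
    n,l,s,ce=cv2.connectedComponentsWithStats(m);i=l[c[1],c[0]];q=(l==i).astype(np.uint8)
    k=cv2.findContours(q,0,1)[0][0];r=cv2.minAreaRect(k);bx=cv2.boxPoints(r);print(s[i],r,bx.round(1).tolist());print(g[c[1],c[0]-22:c[0]+22].tolist())
    ys,xs=np.where(q);P=depth(d,np.c_[xs,ys]);print(P.min(0),P.max(0))
```

```text
cell [[ 0.46130316 -0.30363103  0.016     ]] [[ 0.45601108 -0.30354473  0.03016337]]
cell [[ 0.45951844 -0.30400939  0.016     ]] [[ 0.44844849 -0.31096945  0.0271963 ]]
charger [[0.48370083 0.06119101 0.00613861]] [[0.46651235 0.04080898 0.00719159]]
table [[ 4.27227026e-01 -4.64787349e-02  3.18180321e-04]
 [ 4.74092546e-01 -1.50594143e-01  1.39099050e-04]]
[298 247  30  25 404] ((312.1834716796875, 258.9449768066406), (27.362333297729492, 14.764822959899902), 28.300758361816406) [[296.6000061035156, 259.0], [303.6000061035156, 246.0], [327.70001220703125, 258.8999938964844], [320.70001220703125, 271.8999938964844]]
[[210, 206, 197], [211, 206, 197], [209, 205, 195], [210, 206, 197], [210, 206, 198], [212, 207, 198], [218, 214, 205], [216, 212, 202], [51, 48, 49], [37, 37, 35], [47, 47, 45], [47, 46, 44], [53, 51, 51], [50, 51, 48], [55, 52, 51], [53, 53, 51], [54, 53, 51], [53, 53, 51], [54, 53, 51], [54, 54, 52], [56, 55, 53], [56, 54, 53], [57, 55, 55], [57, 58, 57], [54, 53, 53], [57, 56, 54], [56, 55, 54], [54, 54, 53], [54, 54, 53], [54, 54, 52], [52, 52, 52], [53, 53, 51], [5
[... 584 characters left out ...]
196, 192, 183], [196, 191, 184], [197, 192, 184], [195, 191, 184], [174, 168, 163], [104, 101, 98], [67, 65, 63], [63, 61, 61], [64, 64, 61], [67, 65, 63], [64, 63, 61], [65, 63, 60], [64, 66, 61], [64, 62, 60], [66, 63, 61], [65, 66, 63], [67, 66, 62], [68, 66, 62], [65, 63, 63], [67, 66, 65], [65, 63, 62], [66, 64, 61], [64, 61, 60], [65, 64, 62], [66, 66, 62], [66, 63, 62], [63, 62, 58], [64, 63, 61], [63, 62, 56], [65, 61, 59], [63, 62, 59], [63, 61, 57], [60, 58, 57], [59, 60, 57], [91, 89, 86], [153, 149, 143], [187, 183, 175], [196, 190, 183], [194, 189, 181], [193, 189, 180], [193, 189, 181], [194, 190, 181]]
[-0.04652819 -0.62217836 -0.00150306] [ 0.47062414 -0.27472481  0.52782229]
```

View pics/c.png

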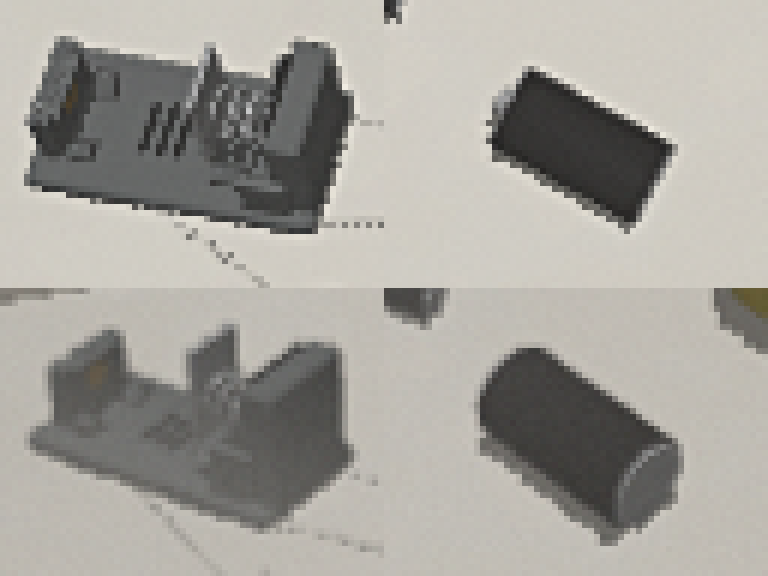

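The crop shows a black cylinder with its button at the left end, about (299,252) in the scene image, and its flat steel end at the right. The charger's lip is at the left, about (149,186), and the spring plate and housing are at the right, about (175-190,188). Next I compute coarse poses.

Run:
```python
from h import *
a=load('scene');b=load('side')
s=1.5625
E=plane(a,[(300,252.5),(324,265.4)],.018);print('cell ends',E, 'len',np.linalg.norm(E[1]-E[0]))
B=plane(a,[(144.7,200.5),(193,208.3)],0);print('charger near edge',B,np.linalg.norm(B[1]-B[0]))
B2=plane(b,[(164+30/6,160+(445-288)/6),(164+262/6,160+(526-288)/6)],0);print(B2,np.linalg.norm(B2[1]-B2[0]))
far=plane(a,[(140+66/6,170+40/6)],.031);print('top lip corner',far)
for n,p,z in(('glass bottom',(350,255),0),('glass left',(329,245),0),('garlic',(449,302),.02),('lemon',(523,333),.02),('purple',(416,414),.016),('thin',(425,362),.008),('rack edge',(385,250),.0)):
    print(n,plane(a,[(p[0]/s,p[1]/s)],z).round(3))
u=E[0]-E[1];ang=np.arctan2(u[1],u[0]);v=B[0]-B[1];print(np.degrees(ang),np.degrees(np.arctan2(v[1],v[0])))
```

```text
cell ends [[ 0.46370647 -0.27477501  0.018     ]
 [ 0.45766414 -0.3319209   0.018     ]] len 0.05746445008554001
charger near edge [[ 0.44046325  0.109292    0.        ]
 [ 0.46937706 -0.00531566  0.        ]] 0.11819866526802175
[[ 0.43869093  0.109291    0.        ]
 [ 0.46559488 -0.00150701  0.        ]] 0.11401763279667043
top lip corner [[0.49036116 0.11409101 0.031     ]]
glass bottom [[ 0.612 -0.016  0.   ]]
glass left [[0.616 0.024 0.   ]]
garlic [[ 0.587 -0.196  0.02 ]]
lemon [[ 0.584 -0.314  0.02 ]]
purple [[ 0.409 -0.219  0.016]]
thin [[ 0.488 -0.199  0.008]]
rack edge [[ 0.644 -0.063  0.   ]]
83.9642491908254 104.15940498674271
```

Emit:
servo_tool([
  [-40,-35,0,0.1,1],
  [-80,-70,0,0.2,1],
  [-120,-105,0,0.3,1],
  [-155,-140,0,0.4,1],
  [-190,-175,0,0.5,1],
  [-230,-205,0,0.6,1],
  [-265,-240,0,0.7,1],
  [-300,-270,0,0.7,1],
])

```text
time: 0.95
ee_pos: [0.3681, 0.2165, 0.2532]
tcp_rot: [0.0, 0.466, 0.885, 0.0]
force: [0.9, 0.4, -0.2]
grip_width: 0.0853
grasp_force: 0.0
```

```bash
cat >> h.py <<'E'
from scipy.spatial.transform import Rotation as R
def st():
    s=ctrl.state();q=s['tcp_rot'];return s,R.from_quat([q[1],q[2],q[3],q[0]]).as_matrix()
def to(P,yaxis_deg):
    "shift in tool axes (mm) and turn to bring TCP to P with tool y at the given world angle (mod 180)"
    s,M=st();d=M.T@(np.array(P)-s['ee_pos'])*1000
    y=np.degrees(np.arctan2(M[1,1],M[0,1]));t=(y-yaxis_deg+90)%180-90
    print('t',round(s['time'],2),'tcp',s['ee_pos'].round(4),'ydeg',y.round(2),'j',s['joint_pos'].round(2),'F',s['force'].round(1),'w',round(s['grip_width'],4),round(s['grasp_force'],1),'\n-> shift',d.round(1),'turn',np.radians(t).round(4))
E
python3 -c "
from h import *
to([.461,-.304,.20],-6)"
```

```text
t 0.95 tcp [0.3681 0.2165 0.2532] ydeg 34.49 j [ 0.25 -0.25  1.99  0.    1.4  -0.36] F [ 0.9  0.4 -0.2] w 0.0853 0.0 
-> shift [-481.6 -218.2   53.2] turn 0.7067
```

Emit:
servo_tool([
  [-44,-20,5,0.1,1],
  [-88,-40,10,0.2,1],
  [-132,-60,15,0.3,1],
  [-176,-80,20,0.4,1],
  [-220,-100,25,0.5,1],
  [-264,-120,30,0.6,1],
  [-308,-140,35,0.7,1],
  [-352,-160,40,0.707,1],
])

```text
time: 1.75
ee_pos: [0.4357, -0.1643, 0.213]
tcp_rot: [0.0, 0.744, 0.669, 0.0]
force: [0.8, 1.0, -0.4]
grip_width: 0.0853
grasp_force: 0.0
```

```bash
python3 -c "
from h import *
to([.461,-.304,.20],-6)"
```

```text
t 1.75 tcp [ 0.4357 -0.1643  0.213 ] ydeg -6.07 j [-0.62 -0.1   1.94  0.    1.3  -0.52] F [ 0.8  1.  -0.4] w 0.0853 0.0 
-> shift [-136.2   40.    13. ] turn -0.0013
```

Emit:
servo_tool([
  [-45,13,4,0,1],
  [-90,26,8,0,1],
  [-136,40,13,0,1],
  [-136,40,13,0,1],
])

```text
time: 2.15
ee_pos: [0.4612, -0.3063, 0.1986]
tcp_rot: [-0.0, 0.744, 0.668, -0.001]
force: [-0.4, 0.5, -0.1]
grip_width: 0.0855
grasp_force: 0.0
```

Run:
```python
from h import *
to([.461,-.304,.20],-6)
d=grab('wrist')
cv2.imwrite('pics/d.png',cv2.resize(d['color'][:,:,::-1],(800,600)))
print(d['cam_to_world'].round(3), proj(d,[[.461,-.304,.016],[.464,-.27,.016]]))
```

```text
t 2.15 tcp [ 0.4612 -0.3063  0.1986] ydeg -6.17 j [-0.8   0.15  1.72 -0.    1.28 -0.7 ] F [-0.4  0.5 -0.1] w 0.0855 0.0 
-> shift [ 2.3 -0.5 -1.4] turn -0.0029
[[ 0.994  0.101  0.035  0.47 ]
 [-0.107  0.941  0.321 -0.224]
 [-0.001 -0.323  0.946  0.319]
 [ 0.     0.     0.     1.   ]] [[255.45665965 165.58179934]
 [254.7464326  129.98147551]]
```

View pics/d.png

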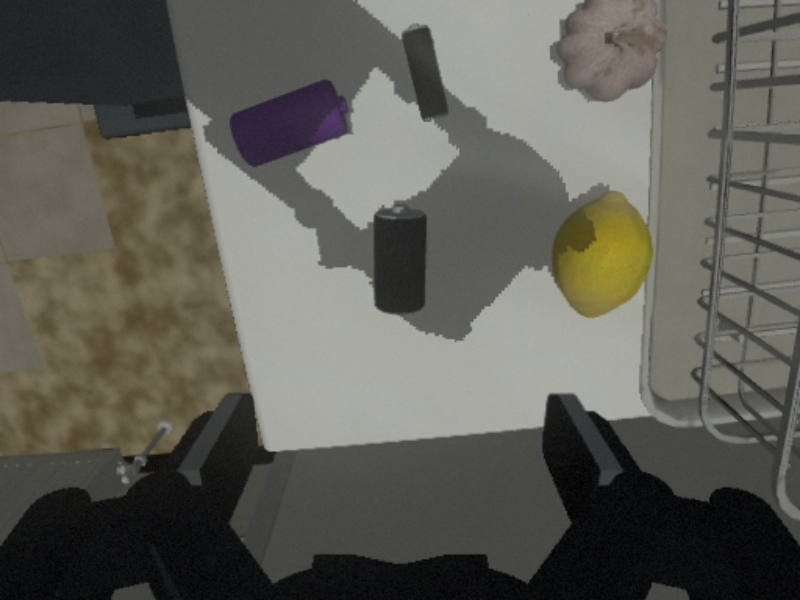

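The wrist view shows the black battery at (400,258) with its button up at (400,210), and the purple cell at (290,125). I measure the black one precisely by silhouette and depth.

Run:
```python
from h import *
d=load('wrist');g=d['color'].astype(int)
m=(g.max(2)<75).astype(np.uint8);W=np.zeros_like(m);W[120:215,225:290]=1;m&=W
n,l,s,c=cv2.connectedComponentsWithStats(m);i=1+s[1:,4].argmax();print(s[i])
q=l==i
L=[];
for y in range(145,190):
    x=np.where(q[y])[0]; L.append(((x[0]+x[-1])/2,y,x[-1]-x[0]+1))
L=np.array(L);k=np.polyfit(L[:,1],L[:,0],1);print('widths',L[::8,2])
P=plane(d,[(np.polyval(k,y),y) for y in(145,190)],.016);u=P[0]-P[1];ang=np.degrees(np.arctan2(u[1],u[0]));print(P,ang)
ys,xs=np.where(cv2.dilate(q.astype(np.uint8),np.ones((7,7)))>0);D=depth(d,np.c_[xs,ys]);D=D[(D[:,2]>.022)&(D[:,2]<.04)]
u=u/np.linalg.norm(u);A=(D-P[1])@u
print('z top',np.percentile(D[:,2],[50,99]),'axial',np.percentile(A,[0,1,5,50,95,99,100]))
nrm=np.array([-u[1],u[0],0]);print('lat',np.percentile((D-P[1])@nrm,[1,50,99]))
b=np.percentile(A,[1,99]);print('ends',P[1]+u*b[0],P[1]+u*b[1],'centre if tail fixed',P[1]+u*(b[0]+.03))
# rim pixels: tail bottom, button-end
ys,xs=np.where(q);print('rows',ys.min(),ys.max())
cx=lambda y:(np.polyval(k,y),y)
print('top rim tail',plane(d,[cx(ys.max())],.025),'button end rim',plane(d,[cx(ys.min())],.032))
```

```text
[ 239  131   34   70 2123]
widths [34. 34. 34. 34. 33. 32.]
[[ 0.4632328  -0.28412217  0.016     ]
 [ 0.45808645 -0.32863357  0.016     ]] 83.40482168939558
z top [0.0299971  0.03295193] axial [-0.00584992 -0.0048396  -0.00164205  0.0264328   0.0522353   0.0540414
  0.05433706]
lat [-0.01416248  0.00019964  0.01438623]
ends [ 0.45753061 -0.33344115  0.016     ] [ 0.4642933  -0.27494979  0.016     ] centre if tail fixed [ 0.46097621 -0.30363967  0.016     ]
rows 131 200
top rim tail [[ 0.45726474 -0.33568443  0.025     ]] button end rim [[ 0.46501985 -0.26856645  0.032     ]]
```

Emit:
servo_tool([
  [2,0,45,0.01,0.7],
  [2,0,90,0.01,0.7],
  [2,0,125,0.01,0.7],
  [2,0,150,0.01,0.7],
  [2,0,165,0.01,0.7],
  [2,0,172,0.01,0.7],
  [2,0,172,0.01,0.7],
])

```text
time: 2.9
ee_pos: [0.4619, -0.2992, 0.0283]
tcp_rot: [-0.0, 0.746, 0.666, 0.0]
force: [0.5, 0.3, 0.2]
grip_width: 0.0595
grasp_force: 0.0
```

Run:
```python
from h import *
to([.461,-.304,.027],-6.6)
```

```text
t 2.9 tcp [ 0.4619 -0.2992  0.0283] ydeg -6.44 j [-0.79  0.39  1.81  0.    0.94 -0.68] F [0.5 0.3 0.2] w 0.0595 0.0 
-> shift [-4.9 -0.4  1.3] turn 0.0027
```

Emit:
servo_tool([
  [-5,0,1.5,0.003,0.7],
  [-5,0,1.5,0.003,0.25],
  [-5,0,1.5,0.003,0.25],
  [-5,0,1.5,0.003,0.25],
  [-5,0,1.5,0.003,0.25],
  [-5,0,1.5,0.003,0.25],
])

```text
time: 3.5
ee_pos: [0.462, -0.3055, 0.0282]
tcp_rot: [0.001, 0.747, 0.665, -0.0]
force: [-2.6, -0.1, 6.3]
grip_width: 0.03
grasp_force: 59.6
```

Run:
```python
from h import *
to([.461,-.304,.027],-6.6)
```

```text
t 3.5 tcp [ 0.462  -0.3055  0.0282] ydeg -6.64 j [-0.8   0.39  1.8  -0.    0.94 -0.69] F [-2.6 -0.1  6.3] w 0.03 59.6 
-> shift [ 1.4 -1.2  1.2] turn -0.0008
```

Emit:
servo_tool([
  [0,0,-20,0,0.25],
  [0,0,-60,0,0.25],
  [0,0,-100,0,0.25],
  [0,0,-120,0,0.25],
  [0,0,-120,0,0.25],
])

```text
time: 4.0
ee_pos: [0.4631, -0.3063, 0.1506]
tcp_rot: [0.004, 0.747, 0.665, 0.0]
force: [0.7, 0.3, -2.0]
grip_width: 0.0302
grasp_force: 60.0
```

Run:
```python
from h import *
to([.461,-.304,.147],-6.6)
d=grab('wrist');a=grab('scene');b=grab('side')
p=ctrl.state()['ee_pos'];x,y=proj(b,[p])[0].astype(int)
c=cv2.resize(b['color'][y-40:y+35,x-50:x+50,::-1],(400,300),interpolation=1)
cv2.imwrite('pics/e.png',np.hstack([cv2.resize(d['color'][:,:,::-1],(400,300)),c]))
```

```text
t 4.0 tcp [ 0.4631 -0.3063  0.1506] ydeg -6.64 j [-0.8   0.2   1.76  0.    1.17 -0.69] F [ 0.7  0.3 -2. ] w 0.0302 60.0 
-> shift [ 2.1 -2.4  3.5] turn -0.0006
```

View pics/e.png

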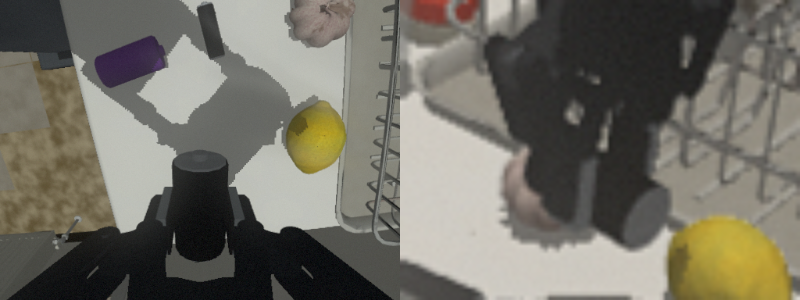

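Run:
```python
from h import *
to([.494,.02,.2],14)
```

```text
t 4.15 tcp [ 0.4604 -0.3037  0.1449] ydeg -6.65 j [-0.8   0.21  1.76  0.    1.17 -0.69] F [-0.3  0.1 -1.4] w 0.0301 60.0 
-> shift [325.5  -4.3 -54.4] turn -0.3604
```

Emit:
servo_tool([
  [30,0,-20,0,0.25],
  [75,0,-40,-0.05,0.25],
  [120,-2,-54,-0.12,0.25],
  [165,-4,-54,-0.2,0.25],
  [210,-4,-54,-0.28,0.25],
  [255,-4,-54,-0.36,0.25],
  [295,-4,-54,-0.36,0.25],
  [325,-4,-54,-0.36,0.25],
])

```text
time: 4.95
ee_pos: [0.4935, 0.0213, 0.1983]
tcp_rot: [-0.002, 0.615, 0.788, -0.001]
force: [0.1, 0.2, -1.0]
grip_width: 0.0298
grasp_force: 60.0
```

Emit:
servo_tool([
  [0,0,0,0,0.25],
  [0,0,0,0,0.25],
])

```text
time: 5.15
ee_pos: [0.4939, 0.0191, 0.1988]
tcp_rot: [-0.002, 0.615, 0.788, -0.001]
force: [-0.5, -0.7, -1.5]
grip_width: 0.0301
grasp_force: 60.0
```

Run:
```python
from h import *
to([.48,.078,.2],14)
d=grab('wrist')
cv2.imwrite('pics/f.png',cv2.resize(d['color'][:,:,::-1],(800,600)))
```

```text
t 5.15 tcp [0.4939 0.0191 0.1988] ydeg 14.07 j [-0.21 -0.    1.88 -0.    1.27 -0.45] F [-0.5 -0.7 -1.5] w 0.0301 60.0 
-> shift [60.5  0.8 -1.1] turn 0.0012
```

View pics/f.png

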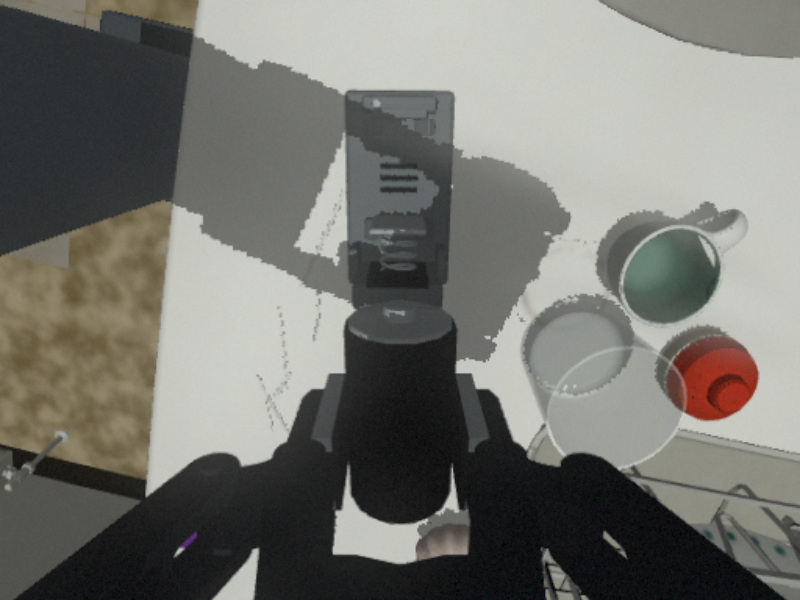

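The wrist view shows the charger aligned with the tool: base corners at (345,91) and (454,92), sides down to (346,283) and (449,283), lip at the top, plate and coil near (390,240). The battery's button face is at (400,322). Next I measure both with depth.

Run:
```python
from h import *
d=load('wrist');s,M=st();p=s['ee_pos']
yy,xx=np.mgrid[50:200,200:310];px=np.c_[xx.ravel(),yy.ravel()]
D=depth(d,px);z=D[:,2]
# line fit of base side edges with colour: from 800-view coords
K=.64
def edge(lo,hi,rows):
    g=cv2.GaussianBlur(d['color'],(3,3),0).astype(float).sum(2);o=[]
    for r in rows:
        a=np.abs(np.diff(g[r,lo:hi]));o.append((lo+a.argmax()+.5+.5,r))
    return np.array(o)
m=(z>.006)&(z<.011)
ch=D[m]
u=M[:3,0];v=M[:3,1]  # tool x ~ along charger +x ; tool y
A=(D-p)@u*1000;B=(D-p)@v*1000
print('floor pts',m.sum(),'A',np.percentile(A[m],[.5,2,50,98,99.5]).round(1),'B',np.percentile(B[m],[.5,2,50,98,99.5]).round(1))
# axis angle: lateral edges per A bin
e=[]
for a0 in range(30,135,8):
    k=m&(A>=a0)&(A<a0+8)
    if k.sum()>30: e.append((a0+4,B[k].min(),B[k].max()))
e=np.array(e);print(e.round(1))
for lo,hi in((.011,.02),(.028,.033),(.033,.038),(.038,.05),(.05,.054),(.054,.057),(.057,.062)):
    k=(z>lo)&(z<hi)&(np.abs(B)<40)
    if k.sum()>5: print(lo,hi,k.sum(),'A',np.percentile(A[k],[1,50,99]).round(1),'B',np.percentile(B[k],[1,50,99]).round(1),z[k].mean().round(4))
# held cell
yy,xx=np.mgrid[185:345,200:310];px=np.c_[xx.ravel(),yy.ravel()];D=depth(d,px);T=(D-p)@M*1000
k=(d['range_z'][px[:,1],px[:,0]]>.05)&(np.abs(T[:,1])<17)&(np.abs(T[:,0])<45)&(np.abs(T[:,2])<40);T=T[k];print('cell tool-frame n',len(T))
for x0 in range(-36,44,4):
    q=T[(T[:,0]>=x0)&(T[:,0]<x0+4)]
    if len(q)>10: print(x0,len(q),'z top',np.percentile(q[:,2],[2,50,98]).round(1),'y',q[:,1].min().round(1),q[:,1].max().round(1))
```

```text
floor pts 5459 A [ -0.2   1.8  54.   99.3 101. ] B [-33.  -32.   -1.2  29.2  30. ]
[[ 34.  -32.9  29.7]
 [ 42.  -33.5  29.4]
 [ 50.  -33.4  30.1]
 [ 58.  -33.2  29.9]
 [ 66.  -33.   30.5]
 [ 74.  -32.7  30.4]
 [ 82.  -33.4  30.8]
 [ 90.  -32.2  30.8]
 [ 98.  -32.   30.6]]
0.011 0.02 480 A [-0.5 25.3 85.4] B [-27.7  -4.   23.8] 0.0144
0.028 0.033 378 A [-6.   5.5 97.2] B [-30.6  -2.8  26.9] 0.0304
0.033 0.038 795 A [-0.5 90.8 97.1] B [-21.8  -2.   18.7] 0.0348
0.038 0.05 451 A [-1.1  4.6 31.2] B [-24.9  -1.9  21.3] 0.0432
0.05 0.054 121 A [-12.7   0.8  31.1] B [-26.9  -2.7  22.4] 0.0522
0.054 0.057 755 A [-13.1  -4.8  31. ] B [-25.9  -2.7  22.1] 0.0559
0.057 0.062 213 A [-11.8  28.6  31. ] B [-23.1  -0.2  17. ] 0.0584
cell tool-frame n 10844
-32 19 z top [-2.2 -1.4  1.7] y -9.6 8.8
-28 284 z top [-3.9 -1.6  7.6] y -15.3 14.9
-24 437 z top [-4.1 -1.7  8.2] y -16.2 15.4
-20 449 z top [-3.9 -1.7  8.1] y -16.0 15.2
-16 471 z top [-4.  -1.6  7.6] y -15.9 15.1
-12 593 z top [-15.8  -2.    7.4] y -17.0 16.7
-8 690 z top [-19.1  -2.3   6.8] y -17.0 16.7
-4 722 z top [-22.5  -2.4   6.4] y -17.0 16.6
0 760 z top [-22.1  -2.5   6.8] y -17.0 16.6
4 798 z top [-22.5  -2.6   6.6] y -17.0 16.9
8 1105 z top [-34.   -2.5  11.3] y -17.0 17.0
12 708 z top [-36.2  -2.3   7.4] y -17.0 17.0
16 608 z top [-4.1 -1.6  7.9] y -16.1 15.2
20 622 z top [-4.  -1.6  8.1] y -16.1 15.1
24 646 z top [-4.  -1.6  7.8] y -15.9 14.9
28 1637 z top [-3.5  4.3 21.6] y -16.0 14.9
32 294 z top [ 6.7  9.2 15.7] y -5.6 4.0
```

```bash
cat > m.py <<'E'
from h import *
d=load('wrist');s,M=st();p=s['ee_pos']
yy,xx=np.mgrid[50:200,200:310];D=depth(d,np.c_[xx.ravel(),yy.ravel()]);z=D[:,2]
A,B=((D-p)@M[:,:2]*1000).T;P=np.percentile
k=(z>.0325)&(z<.037)&(A>60);print('lip',k.sum(),'A',P(A[k],[0,1,3,50,97,99,100]).round(1),'B',P(B[k],[1,50,99]).round(1))
k2=k&(abs(B+1)<12);print('lip tip mid',P(A[k2],[0,1,3,10]).round(1))
k=(z>.035)&(A>15)&(A<50);print('plate',k.sum(),'A',P(A[k],[0,1,50,90,99,100]).round(1),'B',P(B[k],[1,50,99]).round(1))
for b in range(-15,15,5):
    q=k&(B>=b)&(B<b+5); q2=(z>.0325)&(A>60)&(B>=b)&(B<b+5);q3=q2&(z<.037); print(b,P(A[q],[90,98]).round(1) if q.sum()>3 else None,P(A[q3],[1,3]).round(1))
k=(z>.03)&(z<.06)&(A<20)&(A>-8);print('housing A max',P(A[k],[50,99,100]).round(1))
k=(z>.005)&(A>60);print('base end A',P(A[k],[99,99.9,100]).round(1))
yy,xx=np.mgrid[185:345,200:310];px=np.c_[xx.ravel(),yy.ravel()];T=(depth(d,px)-p)@M*1000
q=T[(abs(T[:,1])<8)&(T[:,2]>-3)&(T[:,2]<24)&(T[:,0]>20)&(T[:,0]<45)]
print('button face x',np.histogram(q[:,0],np.arange(24,40)))
q=T[(abs(T[:,1])<5)&(abs(T[:,2]+4)<2.5)&(abs(T[:,0])<45)];print('top line x',P(q[:,0],[0,1,99,100]).round(1))
E
python3 m.py
```

```text
lip 657 A [86.  86.  86.  92.3 97.1 97.2 97.2] B [-20.3  -1.1  17.9]
lip tip mid [86.  86.  86.  86.8]
plate 717 A [17.  17.8 31.  35.4 35.8 36.1] B [-15.6  -0.8  12.3]
-15 [31.5 31.7] [86. 86.]
-10 [31.7 34.5] [86. 86.]
-5 [35.6 35.8] [86. 86.]
0 [35.6 35.8] [86. 86.]
5 [31.6 31.8] [86. 86.]
10 [31.6 31.7] [86. 86.]
housing A max [ 0.  19.5 20. ]
base end A [101.  101.2 101.2]
button face x (array([ 54,  63,  58,  61,  64, 104, 106, 567,  51,  54,  51, 138,   1,
         0,   0]), array([24, 25, 26, 27, 28, 29, 30, 31, 32, 33, 34, 35, 36, 37, 38, 39]))
top line x [-28.7 -26.4  31.1  32. ]
```

Emit:
servo_tool([
  [40,-0.5,0,0.01,0.25],
  [64,-0.8,20,0.01,0.25],
  [64,-0.8,60,0.01,0.25],
  [64,-0.8,95,0.01,0.25],
  [64,-0.8,120,0.01,0.25],
  [64,-0.8,131,0.01,0.25],
  [64,-0.8,131,0.01,0.25],
  [64,-0.8,131,0.01,0.25],
])

```text
time: 6.0
ee_pos: [0.4797, 0.0799, 0.0708]
tcp_rot: [0.001, 0.62, 0.785, 0.0]
force: [-0.2, -0.2, 0.0]
grip_width: 0.03
grasp_force: 60.0
```

Run:
```python
from h import *
M=R.from_quat([.615,.788,-.001,-.002]).as_matrix()
# expected target from ref pose
ref=np.array([.4939,.0191,.1988]);y=np.radians(14.07);u=np.array([-np.sin(y),np.cos(y),0]);v=np.array([np.cos(y),np.sin(y),0])
seat=ref+u*.055-v*.0013;seat[2]=.024;print('seat',seat)
tgt=ref+u*.0645-v*.0008;tgt[2]=.067
to(tgt,14.07-.57)
b=grab('side');d=grab('wrist')
x,yy=proj(b,[seat+[0,0,.01]])[0].astype(int);c=cv2.resize(b['color'][yy-36:yy+36,x-48:x+48,::-1],(400,300),interpolation=1)
cv2.imwrite('pics/g.png',np.hstack([cv2.resize(d['color'][:,:,::-1],(400,300)),c]))
```

```text
seat [0.47926811 0.07213393 0.024     ]
t 6.0 tcp [0.4797 0.0799 0.0708] ydeg 13.35 j [-0.08  0.16  1.99 -0.    0.99 -0.32] F [-0.2 -0.2  0. ] w 0.03 60.0 
-> shift [ 2.1 -1.8  3.8] turn -0.0026
```

View pics/g.png

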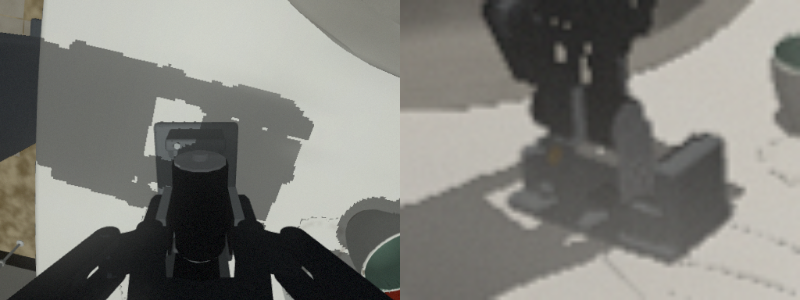

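The wrist view shows the battery above the bay with its button short of the lip at (200,145). The side view shows the plate standing free behind the tail. I re-measure the offsets before pressing.

Run:
```python
from h import *
d=load('wrist');s,M=st();p=s['ee_pos'];P=np.percentile
print(p, R.from_matrix(M).as_quat().round(4))
yy,xx=np.mgrid[60:200,80:180];px=np.c_[xx.ravel(),yy.ravel()] if 0 else np.c_[np.mgrid[70:200,180:330][1].ravel(),np.mgrid[70:200,180:330][0].ravel()]
W=depth(d,px);T=(W-p)@M*1000;z=W[:,2]
k=(z>.032)&(z<.037)&(T[:,0]<50)&(T[:,0]>10);print('lip',k.sum(),'A',P(T[k,0],[1,3,97,99]).round(1),'B',P(T[k,1],[1,50,99]).round(1),z[k].mean())
k=(z>.005)&(z<.011)&(T[:,0]<60)&(T[:,0]>0)
print('floor',k.sum(),'A',P(T[k,0],[1,99.5]).round(1),'B',P(T[k,1],[.5,99.5]).round(1),z[k].mean())
yy,xx=np.mgrid[185:345,200:310];T=(depth(d,np.c_[xx.ravel(),yy.ravel()])-p)@M*1000
q=T[(abs(T[:,1])<8)&(T[:,2]>-3)&(T[:,2]<24)&(T[:,0]>20)&(T[:,0]<45)];print('face',np.histogram(q[:,0],np.arange(27,40)))
```

```text
[0.48025406 0.08014645 0.07148798] [0.6199 0.7847 0.0009 0.0014]
lip 1355 A [24.1 25.5 34.6 34.8] B [-22.8  -4.9  15.6] 0.034470845735611925
floor 2061 A [13.2 38.7] B [-35.3  28.2] 0.00782829264113993
face (array([ 51,  75, 110, 561,  65,  50,  50, 145,   0,   0,   0,   0]), array([27, 28, 29, 30, 31, 32, 33, 34, 35, 36, 37, 38, 39]))
```

Emit:
servo_tool([
  [1,-2.5,4,0,0.25],
  [1,-2.5,4,0,0.25],
  [1,-2.5,4,0,0.25],
])

```text
time: 6.4
ee_pos: [0.476, 0.081, 0.066]
tcp_rot: [0.0, 0.62, 0.785, 0.0]
force: [0.1, 0.9, -0.4]
grip_width: 0.0298
grasp_force: 60.0
```

```bash
cat > q.py <<'E'
from h import *
d=grab('wrist');s,M=st();p=s['ee_pos'];P=np.percentile
print(s['time'],p,'F',(M.T@s['force']).round(1),'M',(M.T@s['moment']).round(2))
px=np.c_[np.mgrid[70:200,180:330][1].ravel(),np.mgrid[70:200,180:330][0].ravel()]
W=depth(d,px);T=(W-p)@M*1000;z=W[:,2]
k=(z>.032)&(z<.037)&(T[:,0]<70)&(T[:,0]>20);e=P(T[k,0],99);print('lip tip A',e-11.2,'B',P(T[k,1],[1,99]).round(1))
k=(z>.005)&(z<.011)&(T[:,0]<80)&(T[:,0]>0)&(abs(T[:,1])<50);fe=P(T[k,0],99.5)
print('floor end->tip',fe-15.2,'B',P(T[k,1],[.5,99.5]).round(1),'mid',(P(T[k,1],.5)+P(T[k,1],99.5))/2)
for a in(20,45):
    q=k&(T[:,0]>fe-a)&(T[:,0]<fe-a+12)
    if q.sum()>20:print(' edge mid',fe-a,(P(T[q,1],1)+P(T[q,1],99))/2)
yy,xx=np.mgrid[170:345,190:320];T=(depth(d,np.c_[xx.ravel(),yy.ravel()])-p)@M*1000
q=T[(abs(T[:,1])<8)&(T[:,2]>-3)&(T[:,2]<24)&(T[:,0]>20)&(T[:,0]<45)];h,b=np.histogram(q[:,0],np.arange(26,40,.5));f=b[h.argmax()]+.25
q=T[(T[:,0]>18)&(T[:,0]<28)&(T[:,2]<16)&(T[:,2]>-8)&(abs(T[:,1])<25)];c=(P(q[:,1],.5)+P(q[:,1],99.5))/2
print('cell face A',f,'lat mid',c.round(2),'top z',P(q[:,2],2).round(1),'=> charger x of middle (lip):',(f-30-(e-11.2)+31).round(1),'(floor)',(f-30-(fe-15.2)+31).round(1),'axis z',((p[2]*1000-(P(q[:,2],2)+16))-24).round(1))
E
python3 q.py
```

```text
6.45 [0.47613589 0.0809983  0.06602107] F [-0.1 -1.   1.4] M [ 0.02  0.03 -0.04]
lip tip A 21.792127366799743 B [-19.1  19.8]
floor end->tip 21.773088993432392 B [-31.4  32.1] mid 0.34295237474350593
 edge mid 16.97308899343239 0.30801557918968747
cell face A 30.75 lat mid -0.47 top z -4.4 => charger x of middle (lip): 10.0 (floor) 10.0 axis z 30.4
```

Emit:
servo_tool([
  [-2,0.8,0,0,0.25],
  [-7,0.8,0,0,0.25],
  [-12,0.8,0,0,0.25],
  [-17,0.8,0,0,0.25],
  [-20,0.8,0,0,0.25],
  [-20,0.8,0,0,0.25],
  [-20,0.8,0,0,0.25],
])

```text
time: 7.15
ee_pos: [0.4815, 0.0621, 0.0658]
tcp_rot: [-0.001, 0.62, 0.785, 0.001]
force: [-0.2, 6.1, 0.3]
grip_width: 0.0297
grasp_force: 60.1
```

```bash
python3 q.py
```

```text
7.2 [0.48150344 0.06217145 0.06585127] F [ 6.6  1.5 -0.4] M [-0.27  1.03 -0.03]
lip tip A 41.19975810068942 B [-19.7  18.5]
floor end->tip 41.02768917749523 B [-32.1  31.2] mid -0.4460806730266178
 edge mid 36.22768917749523 -0.45475338431677237
 edge mid 11.227689177495229 -0.41433898030530436
cell face A 30.75 lat mid -0.37 top z -4.5 => charger x of middle (lip): -9.4 (floor) -9.3 axis z 30.4
```

Emit:
servo_tool([
  [0,0,6,0,0.25],
  [0,0,12,0,0.25],
  [0,0,18,0,0.25],
  [0,0,23,0,0.25],
  [0,0,27,0,0.25],
  [0,0,29,0,0.25],
  [0,0,29,0,0.25],
  [0,0,29,0,0.25],
])

```text
time: 8.0
ee_pos: [0.481, 0.0622, 0.0365]
tcp_rot: [-0.001, 0.62, 0.785, 0.0]
force: [-0.6, 6.3, 0.4]
grip_width: 0.0299
grasp_force: 60.0
```

```bash
python3 q.py
```

```text
8.05 [0.48098053 0.06223696 0.03647766] F [6.4 0.9 1.6] M [-0.08  1.06 -0.06]
lip tip A 41.04861344198089 B [-19.1  19. ]
floor end->tip 41.06216803081138 B [-31.7  31.7] mid -0.011733471128517081
 edge mid 36.262168030811374 -0.03077639760316231
cell face A 30.75 lat mid -0.35 top z -4.5 => charger x of middle (lip): -9.3 (floor) -9.3 axis z 1.0
```

Emit:
servo_tool([
  [0,0,1,0,0.25],
  [2,0,1,0,0.25],
  [4,0,1,0,0.25],
  [4,0,1,0,0.25],
  [4,0,1,0,0.38],
  [4,0,1,0,0.42],
  [4,0,1,0,0.5],
  [4,0,1,0,0.55],
])

```text
time: 8.85
ee_pos: [0.4808, 0.0653, 0.0359]
tcp_rot: [0.0, 0.62, 0.785, 0.0]
force: [0.4, 0.1, -0.1]
grip_width: 0.0471
grasp_force: 0.0
```

```bash
python3 q.py; python3 -c "
from h import *
to([0,0,.1],13.3)
d=load('wrist');b=grab('side')
x,y=proj(b,[[.479,.072,.034]])[0].astype(int);c=cv2.resize(b['color'][y-36:y+36,x-48:x+48,::-1],(400,300),interpolation=1)
cv2.imwrite('pics/i.png',np.hstack([cv2.resize(d['color'][:,:,::-1],(400,300)),c]))"
```

```text
8.9 [0.48076693 0.06535208 0.0358423 ] F [1.  0.3 0.2] M [-0.04 -0.    0.06]
lip tip A 37.97287268350712 B [-19.6  18.6]
floor end->tip 37.9437209632606 B [-32.3  31.2] mid -0.5272491303827014
 edge mid 33.143720963260606 -0.44782924607249086
cell face A 36.25 lat mid -0.89 top z -4.9 => charger x of middle (lip): -0.7 (floor) -0.7 axis z 0.7
t 8.9 tcp [0.4808 0.0654 0.0358] ydeg 13.4 j [-0.11  0.23  2.   -0.    0.91 -0.35] F [ 0.1  1.  -0.2] w 0.047 0.0 
-> shift [  47.8 -482.8  -64.3] turn 0.0018
```

View pics/i.png

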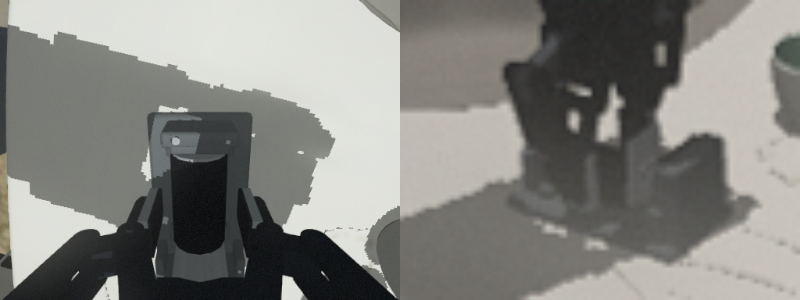

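The button is home: the middle is at about x = 0 and the lip covers the button at (200,150). Now I retreat straight up and check.

Emit:
servo_tool([
  [0,0,-10,0,0.55],
  [0,0,-30,0,0.55],
  [0,0,-60,0,0.55],
  [0,0,-100,0,0.55],
  [-30,0,-140,0,0.55],
  [-70,0,-165,0,0.55],
  [-70,0,-165,0,0.55],
  [-70,0,-165,0,0.55],
])

```text
time: 9.75
ee_pos: [0.4972, -0.0031, 0.2019]
tcp_rot: [0.001, 0.62, 0.784, 0.001]
force: [-1.4, 0.6, -0.1]
grip_width: 0.0467
grasp_force: 0.0
```

Run:
```python
from h import *
d=grab('wrist');s,M=st();p=s['ee_pos'];P=np.percentile;print(s['time'],p,s['force'].round(1))
yy,xx=np.mgrid[30:230,190:330];W=depth(d,np.c_[xx.ravel(),yy.ravel()]);T=(W-p)@M*1000;z=W[:,2]*1000
k=(z>32)&(z<37)&(T[:,0]>100)&(T[:,0]<130)&(abs(T[:,1])<25);print('lip/wall A',P(T[k,0],[1,99]).round(1),'B',P(T[k,1],[1,99]).round(1))
c=np.median(T[k,1]);e=P(T[k,0],99)-42.2
q=(abs(T[:,1]-c)<3)&(z>30)
for a in range(-34,36,6):
    r=q&(T[:,0]-e>=a)&(T[:,0]-e<a+6); print(a,r.sum(),P(z[r],[10,50,90]).round(1) if r.sum() else '')
r=(T[:,0]-e>-18)&(T[:,0]-e<18)&(z>22)&(abs(T[:,1]-c)<25);print('cell lat',(P(T[r,1],[1,99])-c).round(1))
b=grab('side');x,y=proj(b,[[.479,.072,.034]])[0].astype(int);c=cv2.resize(b['color'][y-36:y+36,x-48:x+48,::-1],(400,300),interpolation=1)
cv2.imwrite('pics/j.png',np.hstack([cv2.resize(d['color'][:,:,::-1],(400,300)),c]))
```

```text
9.8 [ 0.4962606  -0.00219817  0.20053681] [ 0.5  1.1 -0.5]
lip/wall A [100.6 117.8] B [-18.4  19.5]
-34 69 [38.7 57.4 59.6]
-28 49 [38.9 40.  41.1]
-22 54 [38.8 39.5 40.6]
-16 49 [39.1 39.9 40.8]
-10 49 [39.  39.9 40.9]
-4 56 [38.9 39.9 40.8]
2 167 [ 39.6 322.6 322.6]
8 56 [38.9 39.6 40.4]
14 56 [38.7 39.7 40.8]
20 49 [39.1 40.1 40.9]
26 55 [33.9 38.4 40.3]
32 50 [34.  34.6 35.6]
cell lat [-15.8  14.7]
```

View pics/j.png

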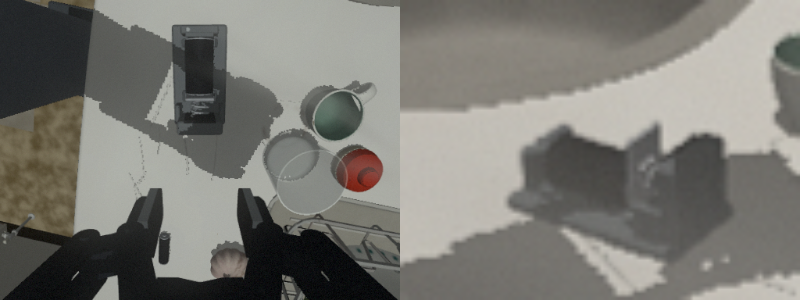

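The battery lies level: its top is at 40 mm along its whole length, as it should be. It is centred, with the button under the lip at about (200,37) and the plate behind it. I hand the job in.

```bash
python3 -c "
from cell import ctrl
print(ctrl.close_job())"
```

```text
the job is handed in; nothing more can be done
None
```

The thick battery is loaded in the charger, level on the bay floor with its button under the lip and the plate behind it, and the job was handed in at about 10 s with the gripper clear; the thin battery, lemon, garlic and glass were left alone.

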